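# Kit the colour-coded repair tray

### The job

Kit the grey repair tray for a spectacles job: put the gold screwdriver in the bay with the red liner, the black-lidded jar in the green bay, the black loupe in the blue bay and the yellow packet in the white bay. Each must rest right down inside its own bay, the jar and loupe standing upright, the screwdriver and packet lying flat. Leave the look-alikes, the white-lidded jar and the silver screwdriver, where they are.

Things in the scene. Friction and masses are not known exactly. Their poses are not given: they have to be found in the camera images.
- gold_driver_mid (a point): Gold-coloured precision screwdriver lying flat, 76 mm long, barrel about 10 mm thick, swivel cap 14 mm across; the point is mid-length at 5.5 mm above its underside. Its x axis runs along it towards the blade: barrel from x = -29 to 25 mm, cap from -38 to -32, blade from 25 to 38.
- black_jar_mid (a point): Small clear jar with a black lid, upright, 37 mm across, 50 mm tall, closed; the point is on its axis 25 mm above its underside, z up.
- eye_loupe_mid (a point): Black loupe (eyepiece) standing on its wide end, round, 38 mm across at the foot and narrower above, 30 mm tall; the point is on its axis 15 mm above its underside, z up.
- packet_mid (a point): Small yellow card packet lying flat, 30 mm (its x axis) by 54 mm (its y axis) by 12 mm high; the point is its centre, 6 mm above its underside.
- silver_driver_mid (a point): Look-alike, to be left alone: silver screwdriver with a black cap lying flat, 95 mm long along its x axis, 14 mm thick; the point is mid-length, 5.5 mm above its underside.
- white_jar_mid (a point): Look-alike, to be left alone: clear jar with a white lid, upright, 41 mm across, 58 mm tall; the point is on its axis 27 mm above its underside.
- red_bay (a point): Red liner, a 92 x 66 x 2 mm pad on the floor of one bay of the grey tray; the point is the centre of its top, 5 mm above the worktop. x runs along its 92 mm side, y along the 66 mm side. Bays are 96.5 x 70.5 mm inside, 2 x 2, each centred on its liner; outer walls rise 11 mm and dividers (3 mm thick) 7 mm above the liner tops.
- green_bay (a point): Green liner, a 92 x 66 x 2 mm pad on the floor of one bay of the grey tray; the point is the centre of its top, 5 mm above the worktop. x runs along its 92 mm side, y along the 66 mm side. The tray is 204 x 152 mm over its walls, fixed, long side along the liners' x; bay as for the red liner.
- blue_bay (a point): Blue liner, a 92 x 66 x 2 mm pad on the floor of one bay of the grey tray; the point is the centre of its top, 5 mm above the worktop. x runs along its 92 mm side, y along the 66 mm side. Bay as for the red liner; which colour lies in which bay changes.
- white_bay (a point): White liner, a 92 x 66 x 2 mm pad on the floor of one bay of the grey tray; the point is the centre of its top, 5 mm above the worktop. x runs along its 92 mm side, y along the 66 mm side. Bay as for the red liner.

How it is judged:
At the end, for the whole second after the job is handed in: Screwdriver level in the red bay (centre within 13 mm along, 34 mm across); jar in the green and loupe in the blue, upright within 0.12 rad (35, 22 mm); packet flat in the white (36, 24 mm); all down on the liner within 5 mm. White-lidded jar and silver screwdriver within 30 mm of their starts (x of gold_driver_mid in the frame of red_bay between -0.013 and 0.013 m and y of gold_driver_mid in the frame of red_bay between -0.034 and 0.034 m and z of gold_driver_mid in the frame of red_bay below 0.012 m and angle between gold_driver_mid's own x axis and vertical between 1.42 and 1.72 rad and x of black_jar_mid in the frame of green_bay between -0.035 and 0.035 m and y of black_jar_mid in the frame of green_bay between -0.022 and 0.022 m and z of black_jar_mid in the frame of green_bay below 0.03 m and angle between each of black_jar_mid, eye_loupe_mid's own z axis and vertical below 0.12 rad and x of eye_loupe_mid in the frame of blue_bay between -0.035 and 0.035 m and y of eye_loupe_mid in the frame of blue_bay between -0.022 and 0.022 m and z of eye_loupe_mid in the frame of blue_bay below 0.02 m and x of packet_mid in the frame of white_bay between -0.036 and 0.036 m and y of packet_mid in the frame of white_bay between -0.024 and 0.024 m and z of packet_mid in the frame of white_bay below 0.01 m and angle between the z axis of packet_mid and the z axis of white_bay, either way round below 0.1 rad and distance of each of white_jar_mid, silver_driver_mid from where it was at the start of the episode below 0.03 m); the robot touches nothing.
It fails at once if the white-lidded jar is moved more than 30 mm (distance of white_jar_mid from where it was at the start of the episode above 0.03 m).
It fails at once if the silver screwdriver is moved more than 30 mm (distance of silver_driver_mid from where it was at the start of the episode above 0.03 m).
It also fails if it takes over 99 s, if anything falls off the work surface, if the arm or the gripper's body presses on something with over 40 N, if the wrist force passes 120 N, or if a joint passes its speed limit or range.

### The arm

A 6-joint arm with a two-finger parallel gripper is mounted at the origin on a cart in front of the work surface, level with it; the furniture and walls round the work are solid. World frame = base frame: x ahead of the robot, y to its left, z up, the work surface at z = 0. Lengths are in m, angles in rad, forces in N, time in s.
With the tool pointing down it reaches from about 0.35 to 0.975 m from the base axis. Payload 4.9 kg.
Tool frame: the origin (TCP) lies midway between the tips of the shut fingers; the grasp point (between the pads) lies 19 mm behind it (manip.pinch_z is the distance from the TCP to the grasp point, in m); z points along the fingers, y is the direction in which the jaws open and shut (so a half turn about z gives the same grasp; the last joint's range is limited). The gripper opens to 85 mm and grips with 20 to 120 N. Pads are 22 mm wide; open, the fingers measure 114 mm over their backs; the gripper's body (76 mm by 85 mm) begins 54 mm behind the grasp point. The pads swing forward as they close: fully open they stand 13 mm farther back than shut.
Start: joints at [1.215, 0.053, 1.613, -0, 1.476, -0.119], TCP at [0.147, 0.608, 0.231] pointing down, gripper open.
Joint ranges: [-3.01, 3.01], [-1.01, 2.22], [0.06, 2.58], [-1.02, 4.17], [0.09, 2.62], [-3.14, 3.14]. Speed limits (rad/s): [2.57, 2.57, 3.14, 3.14, 3.14, 3.14].

### API

Orientations are given as a unit quaternion [w, x, y, z].
In Python, from plant import manip gives the robot as it stands.
- The arm moves only by the tool drive_tool, never from a script. Its argument "commands" is text: rows parted by semicolons, each of 5 numbers parted by spaces: the finger opening in mm, from 0 to 85.4, then the shift along the tool's x, y, z in units of 30 mm (1.0 is 30 mm), then the turn about the tool's z in degrees. A call has exactly 8 rows; each row shifts and turns the commanded pose from where the row before left it, along the tool's axes as they then stand; what a row does not reach is not made up. A row lasts 1/8 s, in which the tool goes at most 62.5 mm and 10.7 degrees, less where a joint would pass 70% of its speed; a pose out of reach is approached as far as the arm can. A call is refused whole if a number of a shift passes 1 or a number of a turn 10.7, either way. A call with a gripper value outside its range is refused whole. The fingers move at their own pace and stop on an object; the grip force is fixed at half the most. Time passes only in rows, so rows that do not move let the fingers close, or fill a call up. It gives the time, the measured TCP pose, the force and the opening at its end, in the units of the state.
- manip.state(): the state, without advancing time (a new reading comes with each control period).
- manip.grab_frame(name): name is "side" or "top"; returns the picture (384x512x3 uint8, red, green, blue); there is no depth.
- manip.camera_params(name): a dict with "fx", "fy", "cx", "cy" (pixels), "xyz" and "orientation" of the camera in the world. Camera axes: x right, y down, z forward; pixel columns grow to the right and rows downward; lengths in m; the calibration is good to about 2 mm. A picture is of the moment at which its call begins. camera_params takes no time and is no camera call.
- manip.job_done(): hands the job in, once; it reports no verdict.
The state is a dict: "time": time; "joint_pos": joint angles; "joint_vel": joint speeds; "joint_efforts": joint torques, N m; "tool_pos": TCP position; "tool_rot": TCP orientation; "contact_force": force on the tool from outside, world axes, zero at the start; "ft_torque": the same for the moment, N m; "gripper_width": opening from 0.0 (shut) to 1.0 (fully open).
Only numpy, scipy, OpenCV 4.12 (cv2) and the standard library are available. Lean on these libraries where they do the work, as an engineer would, in place of code of your own. Each camera call takes 0.05 s, during which the arm holds its last target. There are 200 camera calls.

## Working session

There is one attempt and no reset: what is moved stays moved. The work goes in short steps, Python scripts to look and compute and a tool call to move; the robot and the scene stay as the last step left them, time stands still between calls to the robot, and variables do not carry over. Pictures are saved under pics/ and viewed, about 12 in all and at most 16, crops included, and the job is handed in when it is done.

Besides the shell and the picture viewer there is one more tool, called after "Emit:" as a command line: name --argument value ..., lists and objects as JSON in quotes. drive_tool: Moves the arm, as the interface text tells. Its arguments: {"type":"object","properties":{"commands":{"type":"string"}},"required":["commands"]}

```bash
mkdir -p pics && ls
python3 - <<'E'
from plant import manip
import cv2,json
for n in("top","side"):
    im=manip.grab_frame(n); cv2.imwrite(f"pics/{n}0.png",im[:,:,::-1]); print(n,manip.camera_params(n))
print(manip.state(),manip.pinch_z)
E
```

```text
pics
top {'fx': 431.7788580537203, 'fy': 431.7788580537203, 'cx': 259.02646412570886, 'cy': 187.542773159289, 'xyz': array([0.4657481 , 0.19588514, 0.8872626 ]), 'orientation': array([-0.02311749,  0.71233363, -0.70128909,  0.01549179])}
side {'fx': 455.56585479647055, 'fy': 455.56585479647055, 'cx': 244.45340662350569, 'cy': 192.46380885705045, 'xyz': array([ 0.3092776 , -0.462964  ,  0.49989621]), 'orientation': array([-0.47934977,  0.86672864, -0.1207997 ,  0.06642817])}
{'time': 0.1, 'joint_pos': array([ 1.21502730e+00,  5.32794618e-02,  1.61417011e+00, -2.65332550e-05,
        1.47597767e+00, -1.18987252e-01]), 'joint_vel': array([ 0.00150637,  0.00034387, -0.00322881,  0.00165508,  0.00046991,
        0.0005333 ]), 'joint_efforts': array([-2.20316279e-04, -3.94912076e+01, -3.71358740e+01, -1.95703210e-04,
        4.02128135e-03,  4.05475078e-06]), 'tool_pos': array([0.14641095, 0.60702919, 0.23018499]), 'tool_rot': array([-2.02870161e-04,  1.18113206e-01,  9.92999713e-01, -8.94673869e-04]), 'contact_force': array([ 0.28006722, -1.09570541, -0.5384459 ]), 'ft_torque': array([-0.00277657, -0.0122931 , -0.02324815]), 'gripper_width': 0.9991161966750719} 0.0187
```

View pics/top0.png

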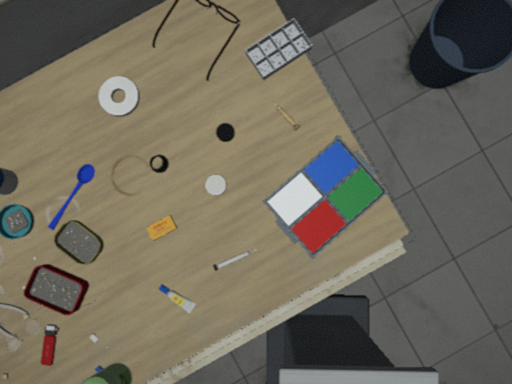

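View pics/side0.png

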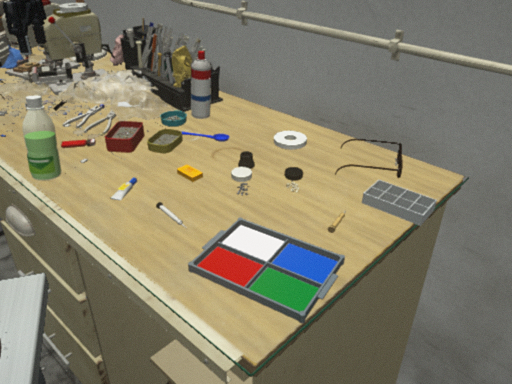

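The top view shows the liners: white (295,198), blue (330,165), red (318,226) and green (356,191). It also shows the gold driver (288,117), black lid (225,131), loupe (159,163), packet (161,228), white lid (215,184) and silver driver (234,260). In the side view the packet is at (190,173), loupe (246,159), black lid (293,173), gold driver (337,221), and the tray around (268,265).

```bash
cat > h.py <<'E'
import numpy as np, cv2
from scipy.spatial.transform import Rotation as R
from plant import manip
def cam(n):
    p=manip.camera_params(n); q=p["orientation"]
    return p,R.from_quat([q[1],q[2],q[3],q[0]]).as_matrix()
def ray(n,uv):
    p,M=cam(n); d=M@[(uv[0]-p["cx"])/p["fx"],(uv[1]-p["cy"])/p["fy"],1]
    return p["xyz"],d/np.linalg.norm(d)
def plane(n,uv,z):
    o,d=ray(n,uv); return o+d*(z-o[2])/d[2]
def tri(a,b):
    (o1,d1),(o2,d2)=ray("top",a),ray("side",b)
    s=np.linalg.lstsq(np.c_[d1,-d2],o2-o1,rcond=None)[0]
    p,q=o1+s[0]*d1,o2+s[1]*d2
    return (p+q)/2,np.linalg.norm(p-q)
RANGES=dict(white=((0,0,190),(180,40,255)),red=((0,170,90),(8,255,255)),green=((50,130,50),(75,255,255)),
 blue=((105,130,80),(125,255,255)),yellow=((15,170,120),(32,255,255)),black=((0,0,0),(180,255,50)),gold=((10,95,100),(30,255,255)))
def blob(im,col,c,r,pick="big"):
    """contour of colour col in a window about c; returns centroid, area, minAreaRect, contour"""
    h=cv2.cvtColor(im,cv2.COLOR_RGB2HSV); m=cv2.inRange(h,*map(np.array,RANGES[col]))
    w=np.zeros_like(m); cv2.rectangle(w,(c[0]-r,c[1]-r),(c[0]+r,c[1]+r),255,-1); m&=w
    k=max(cv2.findContours(m,cv2.RETR_EXTERNAL,cv2.CHAIN_APPROX_NONE)[0],key=cv2.contourArea)
    M=cv2.moments(k); return (np.array([M["m10"],M["m01"]])/M["m00"],M["m00"],cv2.minAreaRect(k),k)
E
python3 - <<'E'
from h import *
np.set_printoptions(precision=4,suppress=True)
T=cv2.imread("pics/top0.png")[:,:,::-1].copy();S=cv2.imread("pics/side0.png")[:,:,::-1].copy()
L=dict(white=((295,198),(252,243)),blue=((330,165),(306,263)),red=((318,226),(231,266)),green=((356,191),(284,289)),
 yellow=((161,228),(190,173)),black=((225,131),(293,173)),gold=((288,117),(337,221)),loupe=((159,163),(246,159)))
for n,(a,b) in L.items():
    c="black" if n=="loupe" else n
    r=35 if n in("white","blue","red","green") else 18
    A,B=blob(T,c,a,r),blob(S,c,b,r+5)
    p,e=tri(A[0],B[0]); print(n,p,"gap",round(e,4),"area",A[1],B[1],A[0],B[0])
    box=cv2.boxPoints(A[2]); W=np.array([plane("top",q,p[2])[:2] for q in box])
    s=np.diff(np.r_[W,W[:1]],axis=0)[:2]; print("   sides",np.linalg.norm(s,axis=1),"ang",np.degrees(np.arctan2(s[:,1],s[:,0])))
# crops
t=cv2.resize(T[90:260,130:330],None,fx=3,fy=3,interpolation=2); s=cv2.resize(S[140:250,160:360],None,fx=3,fy=3,interpolation=2)
cv2.imwrite("pics/crop0.png",np.hstack([t,np.vstack([s,np.zeros((180,600,3),np.uint8)])])[:,:,::-1][:, :1200])
cv2.imwrite("pics/crop0s.png",s[:,:,::-1])
E
```

```text
white [0.493  0.133  0.0058] gap 0.0017 area 1321.0 1117.5 [294.4112 198.6768] [253.2081 242.5769]
   sides [0.0899 0.0639] ang [ -48.2108 -138.4943]
blue [0.5593 0.0591 0.0063] gap 0.0017 area 1380.5 1315.0 [330.9139 166.8534] [305.03   262.5114]
   sides [0.0916 0.0659] ang [ -47.9383 -138.5341]
red [0.4389 0.0843 0.0072] gap 0.0024 area 1300.5 1219.5 [318.1529 225.8602] [230.1226 265.6902]
   sides [0.0887 0.0627] ang [ -48.0748 -138.2198]
green [0.505  0.0104 0.007 ] gap 0.0027 area 1298.0 1495.5 [354.7194 193.9445] [284.3956 289.0082]
   sides [0.089  0.0631] ang [ -48.0748 -138.5311]
yellow [0.4338 0.4089 0.0061] gap 0.0043 area 45.5 185.0 [159.0549 224.1685] [189.836  171.6901]
   sides [0.0392 0.0141] ang [ -60.7397 -150.1661]
black [0.62   0.2738 0.0468] gap 0.0001 area 210.5 138.5 [225.0372 131.9557] [293.3694 173.3815]
   sides [0.0315 0.0317] ang [ -89.2092 -178.8996]
 ** On entry to DLASCL parameter number  4 had an illegal value
 ** On entry to DLASCL parameter number  4 had an illegal value
 ** On entry to DLASCL parameter number  4 had an illegal value
 ** On entry to DLASCL parameter number  4 had an illegal value
 ** On entry to DLASCL parameter number  5 had an illegal value
 ** On entry to DLASCL parameter number  4 had an illegal valueh.py:24: RuntimeWarning: invalid value encountered in divide
  M=cv2.moments(k); return (np.array([M["m10"],M["m01"]])/M["m00"],M["m00"],cv2.minAreaRect(k),k)
Traceback (most recent call last):
  File "h.py", line 14, in tri
    s=np.linalg.lstsq(np.c_[d1,-d2],o2-o1,rcond=None)[0]
      ~~~~~~~~~~~~~~~^^^^^^^^^^^^^^^^^^^^^^^^^^^^^^^^
numpy.linalg.LinAlgError: SVD did not converge in Linear Least Squares
```

Run:
```python
from h import *
T=cv2.imread("pics/top0.png");S=cv2.imread("pics/side0.png")
h=cv2.cvtColor(T,cv2.COLOR_BGR2HSV); g=cv2.cvtColor(S,cv2.COLOR_BGR2HSV)
for n,(H,u,v) in dict(pk=(h,161,228),pk2=(h,168,225),pks=(g,190,172),g1=(h,288,117),g2=(h,294,125),gs=(g,335,223),wood=(h,250,100),woods=(g,310,210)).items(): print(n,H[v-1:v+2,u-1:u+2].reshape(-1,3).tolist())
t=cv2.resize(T[95:245,140:305],None,fx=4,fy=4,interpolation=2)
s=cv2.resize(S[140:250,165:355],None,fx=4,fy=4,interpolation=2)
cv2.imwrite("pics/c0t.png",t);cv2.imwrite("pics/c0s.png",s)
```

```text
pk [[19, 167, 182], [17, 170, 179], [17, 168, 179], [17, 163, 178], [15, 166, 174], [15, 172, 172], [17, 158, 177], [17, 163, 177], [18, 163, 182]]
pk2 [[20, 169, 189], [20, 169, 187], [20, 166, 189], [20, 167, 189], [20, 165, 189], [20, 165, 188], [20, 163, 185], [20, 165, 185], [19, 167, 185]]
pks [[19, 216, 234], [20, 218, 234], [21, 229, 236], [21, 213, 236], [21, 216, 236], [22, 214, 238], [22, 212, 239], [22, 211, 236], [22, 219, 238]]
g1 [[21, 93, 164], [21, 90, 155], [20, 86, 137], [21, 91, 168], [20, 93, 162], [21, 91, 152], [21, 88, 163], [21, 89, 166], [21, 91, 163]]
g2 [[21, 95, 153], [20, 88, 136], [21, 70, 117], [22, 89, 117], [19, 68, 102], [17, 49, 99], [22, 76, 110], [17, 62, 95], [20, 70, 106]]
gs [[21, 118, 203], [21, 123, 214], [22, 120, 211], [21, 122, 214], [21, 120, 214], [21, 123, 195], [21, 122, 213], [21, 129, 202], [21, 124, 168]]
wood [[22, 67, 149], [22, 66, 151], [21, 72, 146], [22, 69, 152], [22, 68, 149], [22, 66, 150], [22, 70, 149], [22, 69, 151], [20, 69, 152]]
woods [[22, 101, 202], [22, 103, 204], [22, 103, 200], [23, 99, 200], [22, 98, 204], [22, 96, 205], [22, 98, 204], [21, 99, 199], [22, 102, 198]]
```

View pics/c0t.png

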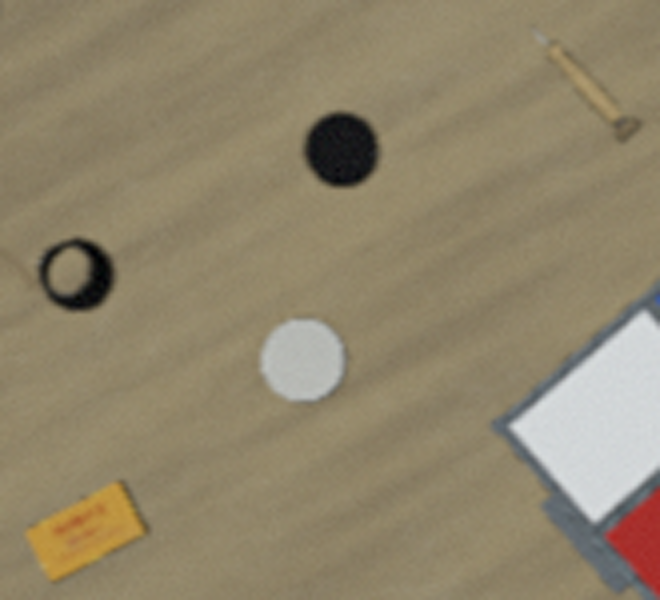

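View pics/c0s.png

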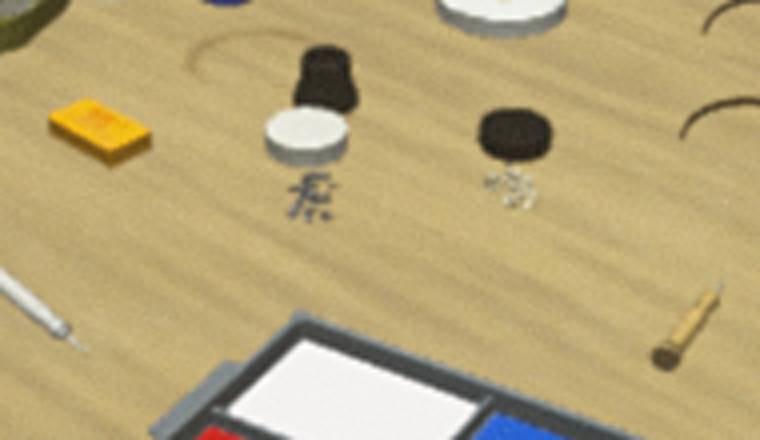

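The crops show the gold driver with its blade tip at top-view px (274,102) and cap at (297,128). In the side view the tip is at (345,211) and the cap end at (331,229). The loupe's narrow end is up, with its hole at top px (157.5,163) and its top rim at side px (246.5,153).

```bash
sed -i 's/yellow=((15,170,120)/yellow=((12,140,120)/' h.py
python3 - <<'E'
from h import *
np.set_printoptions(precision=4,suppress=True)
T=cv2.imread("pics/top0.png")[:,:,::-1].copy();S=cv2.imread("pics/side0.png")[:,:,::-1].copy()
A,B=blob(T,"yellow",(161,228),20),blob(S,"yellow",(190,173),20)
p,e=tri(A[0],B[0]);print("packet",p,e,A[1])
W=np.array([plane("top",q,.012)[:2] for q in cv2.boxPoints(A[2])]); s=np.diff(W,axis=0)[:2]
print(plane("top",A[0],.012),np.linalg.norm(s,axis=1),np.degrees(np.arctan2(s[:,1],s[:,0])))
f=lambda u,v,ox,oy:((u+.5)/4-.5+ox,(v+.5)/4-.5+oy)
for n,a,b in(("tip",(535,28),(720,285)),("cap",(627,128),(665,356)),("neck",(552,47),(712,296))):
    print(n,tri(f(*a,140,95),f(*b,165,140)),plane("top",f(*a,140,95),.0055))
# loupe
print("loupe top",tri(f(70,270,140,95),f(326,52,165,140)))
A=blob(T,"black",(159,163),15); (c,r)=cv2.minEnclosingCircle(A[3]); print("loupe foot",c,r,plane("top",c,.004))
A=blob(T,"black",(225,131),18); (c,r)=cv2.minEnclosingCircle(A[3]); print("jar",c,plane("top",c,.05),A[0])
print("white jar",plane("top",f(303,360,140,95),.058))
E
```

```text
packet [0.4298 0.4039 0.0076] 0.0009347305115228806 349.0
[0.4295 0.4029 0.012 ] [0.0533 0.0291] [ -62.4855 -151.9091]
tip (array([0.6918, 0.1791, 0.0049]), np.float64(0.0011669517155561157)) [0.6922 0.179  0.0055]
cap (array([0.64  , 0.1311, 0.0074]), np.float64(0.0005634433892530028)) [0.6407 0.1309 0.0055]
neck (array([0.6822, 0.17  , 0.0062]), np.float64(8.690610537144465e-05)) [0.6824 0.17   0.0055]
loupe top (array([0.56  , 0.4087, 0.0354]), np.float64(0.0005499997192901109))
loupe foot (159.0, 163.3000030517578) 8.360121726989746 [0.5608 0.4126 0.004 ]
jar (225.0, 132.0) [0.6193 0.2736 0.05  ] [225.0372 131.9557]
white jar [0.5153 0.2894 0.058 ]
```

```bash
cat > plan.py <<'E'
from h import *
def now():
    s=manip.state(); q=s["tool_rot"]; M=R.from_quat([q[1],q[2],q[3],q[0]]).as_matrix()
    return s,s["tool_pos"],np.degrees(np.arctan2(M[1,1],M[0,1]))
def plan(wps):
    """wps: x,y,z,psi (deg, direction of the jaws). Prints the turn, then shift after it in units of 30 mm."""
    s,p,a=now(); print("t %.2f"%s["time"],"tcp",p.round(4),"psi %.1f"%a,"w %.1f mm"%(85.4*s["gripper_width"]),"F",s["contact_force"].round(1))
    for w in wps:
        t=np.array(w[:3]); turn=(a-w[3]+180)%360-180; b=np.radians(w[3]); d=t-p
        print(w,"turn %.1f"%turn,"shift",np.round([-d[0]*np.sin(b)+d[1]*np.cos(b),d[0]*np.cos(b)+d[1]*np.sin(b),-d[2]]/np.array(.03),2)); p,a=t,w[3]
E
python3 -c "
from plan import *
plan([(.430,.403,.11,28),(.43,.403,.001,28),(.43,.403,.12,28),(.493,.133,.12,-48),(.493,.133,.03,-48)])"
```

```text
t 0.10 tcp [0.1464 0.607  0.2302] psi 76.4 w 85.3 mm F [ 0.3 -1.1 -0.5]
(0.43, 0.403, 0.11, 28) turn 48.4 shift [-10.44   5.15   4.01]
(0.43, 0.403, 0.001, 28) turn 0.0 shift [0.   0.   3.63]
(0.43, 0.403, 0.12, 28) turn 0.0 shift [ 0.    0.   -3.97]
(0.493, 0.133, 0.12, -48) turn 76.0 shift [-4.46  8.09 -0.  ]
(0.493, 0.133, 0.03, -48) turn 0.0 shift [0. 0. 3.]
```

Emit:
drive_tool --commands "55 0 0 0 9.7;55 0 0 0 9.7;55 0 0 0 9.7;55 0 0 0 9.7;55 0 0 0 9.6;55 -1 0.5 0.3 0;55 -1 0.5 0.4 0;55 -1 0.5 0.4 0"

```text
time: 1.1
tool_pos: [0.2291, 0.5484, 0.1974]
tool_rot: [0.0, 0.515, 0.857, -0.0]
contact_force: [0.2, 0.1, 0.2]
gripper_width: 0.641
```

Emit:
drive_tool --commands "55 -1 0.5 0.4 0;55 -1 0.5 0.4 0;55 -1 0.5 0.4 0;55 -1 0.5 0.4 0;55 -1 0.5 0.4 0;55 -1 0.5 0.4 0;55 -1 0.5 0.4 0;55 -0.44 0.15 0.5 0"

```text
time: 2.1
tool_pos: [0.4312, 0.4028, 0.0986]
tool_rot: [-0.0, 0.516, 0.857, 0.0]
contact_force: [0.2, -0.1, -0.0]
gripper_width: 0.646
```

```bash
python3 -c "
from plan import *
plan([(.430,.403,.11,28),(.43,.403,.001,28)])
for n in('top','side'): cv2.imwrite(f'pics/{n}1.png',manip.grab_frame(n)[:,:,::-1])
T=cv2.imread('pics/side1.png'); cv2.imwrite('pics/s1.png',cv2.resize(T[60:260,100:300],None,fx=3,fy=3))
"
```

```text
t 2.10 tcp [0.4312 0.4028 0.0986] psi 27.9 w 55.1 mm F [ 0.2 -0.1 -0. ]
(0.43, 0.403, 0.11, 28) turn -0.1 shift [ 0.03 -0.03 -0.38]
(0.43, 0.403, 0.001, 28) turn 0.0 shift [0.   0.   3.63]
```

View pics/s1.png

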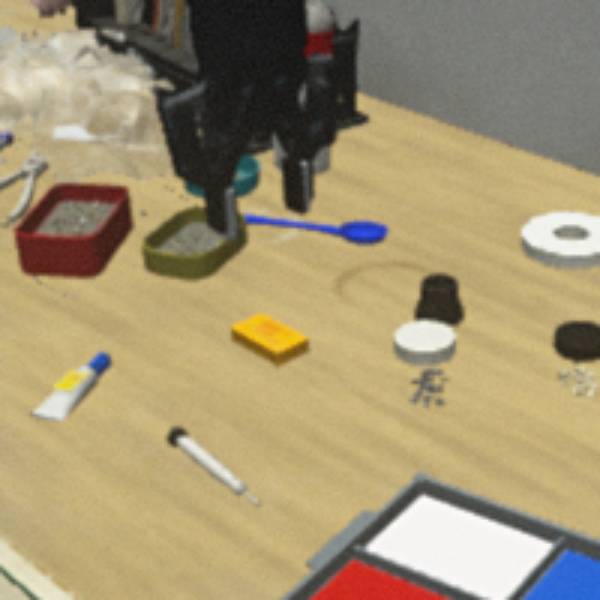

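The gripper (tips at px (225,230) and (297,205) in the crop) stands open over the packet (270,337), with its jaws across the short side. I'll go down and grip.

Emit:
drive_tool --commands "55 0 0 0.8 0;55 0 0 0.8 0;55 0 0 0.8 0;55 0 0 0.6 0;55 0 0 0.25 0;55 0 0 0 0;15 0 0 0 0;15 0 0 0 0"

```text
time: 3.2
tool_pos: [0.4313, 0.4045, 0.0035]
tool_rot: [0.001, 0.515, 0.857, 0.001]
contact_force: [-0.5, -0.1, -0.3]
gripper_width: 0.33
```

Emit:
drive_tool --commands "15 0 0 0 0;15 0 0 0 0;15 0 0 0 0;15 0 0 0 0;15 0 0 -0.4 0;15 0 0 -0.8 0;15 0 0 -1 0;15 0 0 -1 0"

```text
time: 4.2
tool_pos: [0.4298, 0.4033, 0.0987]
tool_rot: [-0.0, 0.515, 0.857, -0.0]
contact_force: [0.3, 0.7, -1.1]
gripper_width: 0.326
```

```bash
python3 -c "
from plan import *
plan([(.493,.133,.095,-48),(.493,.133,.01,-48)])
cv2.imwrite('pics/s2.png',cv2.resize(manip.grab_frame('side')[60:260,100:300,::-1],None,fx=2,fy=2))
"
```

```text
t 4.20 tcp [0.4298 0.4033 0.0987] psi 28.0 w 27.9 mm F [ 0.3  0.7 -1.1]
(0.493, 0.133, 0.095, -48) turn 76.0 shift [-4.46  8.11  0.12]
(0.493, 0.133, 0.01, -48) turn 0.0 shift [0.   0.   2.83]
```

View pics/s2.png

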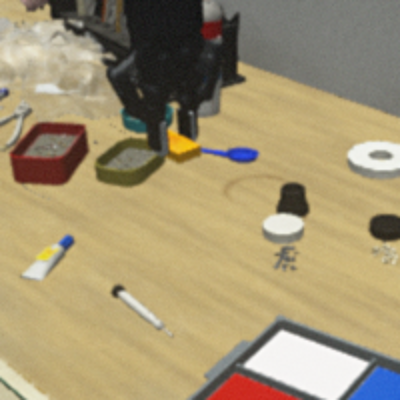

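The packet is held between the fingers at (183,145) and clear of the table, opening 28 mm. I'll turn and carry it to the white bay.

Emit:
drive_tool --commands "15 0 0 0 9.5;15 0 0 0 9.5;15 0 0 0 9.5;15 0 0 0 9.5;15 0 0 0 9.5;15 0 0 0 9.5;15 0 0 0 9.5;15 0 0 0 9.5"

```text
time: 5.25
tool_pos: [0.4298, 0.4034, 0.0974]
tool_rot: [0.0, 0.934, 0.356, -0.0]
contact_force: [0.7, 0.0, 0.6]
gripper_width: 0.329
```

Emit:
drive_tool --commands "15 -0.55 1 0 0;15 -0.55 1 0 0;15 -0.55 1 0 0;15 -0.55 1 0 0;15 -0.55 1 0 0;15 -0.55 1 0 0;15 -0.55 1 0 0;15 -0.6 1 0 0"

```text
time: 6.25
tool_pos: [0.4915, 0.1349, 0.0976]
tool_rot: [-0.0, 0.933, 0.359, -0.0]
contact_force: [0.7, 0.4, -0.2]
gripper_width: 0.33
```

```bash
python3 -c "
from plan import *
plan([(.493,.133,.095,-48),(.493,.133,.01,-48)])
cv2.imwrite('pics/t3.png',cv2.resize(manip.grab_frame('side')[100:300,160:360,::-1],None,fx=3,fy=3))
"
```

```text
t 6.25 tcp [0.4915 0.1349 0.0976] psi -48.0 w 28.2 mm F [ 0.7  0.4 -0.2]
(0.493, 0.133, 0.095, -48) turn 0.0 shift [-0.01  0.08  0.09]
(0.493, 0.133, 0.01, -48) turn 0.0 shift [0.   0.   2.83]
```

View pics/t3.png

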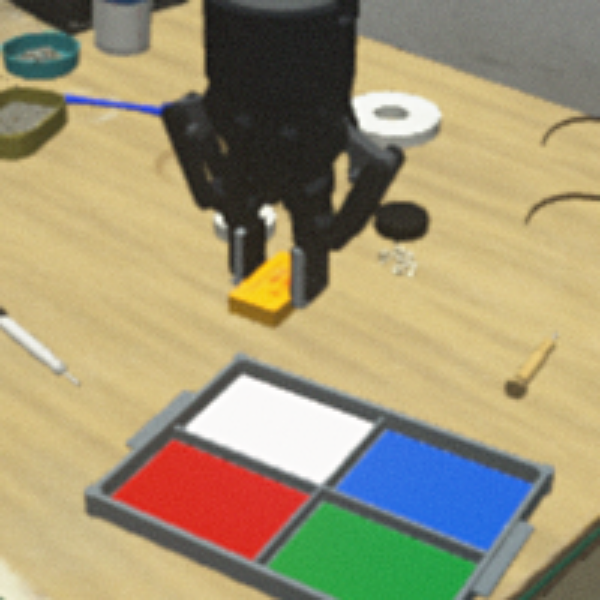

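The packet hangs level at (265,288) in the crop, square to the white bay (280,430). I'll lower it and release.

Emit:
drive_tool --commands "15 0 0.08 0.8 0;15 0 0 0.8 0;15 0 0 0.7 0;15 0 0 0.4 0;15 0 0 0.22 0;15 0 0 0 0;15 0 0 0 0;45 0 0 0 0"

```text
time: 7.3
tool_pos: [0.494, 0.1344, 0.011]
tool_rot: [0.0, 0.933, 0.359, 0.001]
contact_force: [-0.2, 1.1, -0.1]
gripper_width: 0.519
```

Emit:
drive_tool --commands "45 0 0 0 0;45 0 0 0 0;45 0 0 0 0;45 0 0 -0.4 0;60 0 0 -0.8 0;60 0 0 -1 0;60 0 0 -1 0;60 0 0 0 0"

```text
time: 8.3
tool_pos: [0.4958, 0.1346, 0.1101]
tool_rot: [0.001, 0.933, 0.359, 0.004]
contact_force: [-0.3, -0.5, -0.5]
gripper_width: 0.702
```

```bash
python3 -c "
from plan import *
plan([(.5605,.411,.105,-48),(.5605,.411,.001,-48),(.5605,.411,.12,-48),(.5593,.0591,.12,-48),(.5593,.0591,.008,-48)])
S=manip.grab_frame('side'); B=blob(S,'yellow',(253,243),30); print(B[0],B[1],plane('side',B[0],.015))
cv2.imwrite('pics/t4.png',cv2.resize(S[180:330,180:360,::-1],None,fx=2,fy=2))
"
```

```text
t 8.30 tcp [0.4958 0.1346 0.1101] psi -48.0 w 60.0 mm F [-0.3 -0.5 -0.5]
(0.5605, 0.411, 0.105, -48) turn 0.0 shift [ 7.77 -5.4   0.17]
(0.5605, 0.411, 0.001, -48) turn 0.0 shift [0.   0.   3.47]
(0.5605, 0.411, 0.12, -48) turn 0.0 shift [ 0.    0.   -3.97]
(0.5593, 0.0591, 0.12, -48) turn 0.0 shift [-7.88  8.69 -0.  ]
(0.5593, 0.0591, 0.008, -48) turn 0.0 shift [0.   0.   3.73]
[253.07528285 238.30417755] 383.0 [0.49361512 0.13309042 0.015     ]
```

The packet measures at (0.494, 0.133), centred in the white bay. Next is the loupe.

Emit:
drive_tool --commands "60 1 -0.68 0 0;60 1 -0.68 0 0;60 1 -0.68 0 0;60 1 -0.68 0 0;60 1 -0.68 0 0;60 1 -0.66 0 0;60 1 -0.66 0 0;60 0.77 -0.66 0 0"

```text
time: 9.35
tool_pos: [0.5577, 0.4109, 0.1039]
tool_rot: [0.0, 0.933, 0.359, -0.002]
contact_force: [-0.1, 0.3, -0.1]
gripper_width: 0.702
```

```bash
python3 -c "
from plan import *
plan([(.5605,.411,.001,-48)])
cv2.imwrite('pics/t5.png',cv2.resize(manip.grab_frame('side')[70:220,160:340,::-1],None,fx=3,fy=3))
"
```

```text
t 9.35 tcp [0.5577 0.4109 0.1039] psi -48.0 w 60.0 mm F [-0.1  0.3 -0.1]
(0.5605, 0.411, 0.001, -48) turn 0.0 shift [0.07 0.06 3.43]
```

View pics/t5.png

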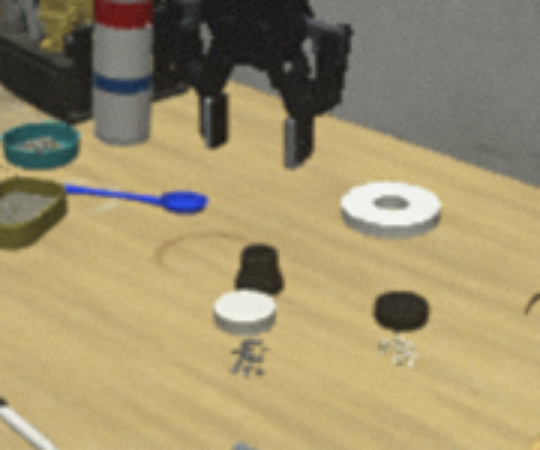

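The fingers (213,140 and 297,160) stand over the loupe (260,270), with the area round it clear. I'll descend and grip at the foot.

Emit:
drive_tool --commands "60 0.07 0.06 0.8 0;60 0 0 0.8 0;60 0 0 0.8 0;60 0 0 0.6 0;60 0 0 0.3 0;60 0 0 0.1 0;60 0 0 0 0;15 0 0 0 0"

```text
time: 10.4
tool_pos: [0.5619, 0.4108, 0.0055]
tool_rot: [-0.0, 0.933, 0.359, 0.001]
contact_force: [0.2, 0.1, -0.6]
gripper_width: 0.502
```

Emit:
drive_tool --commands "15 0 0 0 0;15 0 0 0 0;15 0 0 0 0;15 0 0 0 0;15 0 0 -0.3 0;15 0 0 -0.7 0;15 0 0 -1 0;15 0 0 -1 0"

```text
time: 11.4
tool_pos: [0.5613, 0.4103, 0.0962]
tool_rot: [-0.0, 0.933, 0.359, 0.0]
contact_force: [-0.3, -0.2, 0.7]
gripper_width: 0.376
```

```bash
python3 -c "
from plan import *
plan([(.5593,.0591,.1,-48),(.5593,.0591,.008,-48)])
cv2.imwrite('pics/t6.png',cv2.resize(manip.grab_frame('side')[70:220,160:340,::-1],None,fx=3,fy=3))
"
```

```text
t 11.40 tcp [0.5613 0.4103 0.0962] psi -48.0 w 32.1 mm F [-0.3 -0.2  0.7]
(0.5593, 0.0591, 0.1, -48) turn 0.0 shift [-7.88  8.66 -0.13]
(0.5593, 0.0591, 0.008, -48) turn 0.0 shift [0.   0.   3.07]
```

View pics/t6.png

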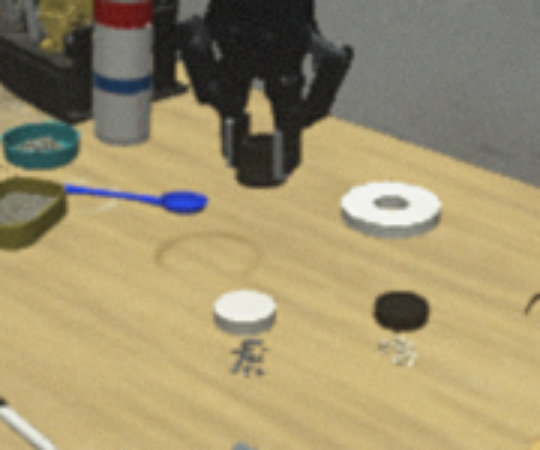

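The loupe is held upright at (262,160), opening 32 mm. I'll carry it to the blue bay.

Emit:
drive_tool --commands "15 -0.9 1 -0.1 0;15 -0.9 1 0 0;15 -0.9 1 0 0;15 -0.9 1 0 0;15 -0.9 1 0 0;15 -0.9 1 0 0;15 -0.9 1 0 0;15 -0.9 1 0 0"

```text
time: 12.45
tool_pos: [0.5614, 0.0861, 0.0977]
tool_rot: [0.0, 0.933, 0.359, 0.0]
contact_force: [0.4, 0.3, -0.3]
gripper_width: 0.375
```

Emit:
drive_tool --commands "15 -0.68 0.66 0 0;15 0 0 0 0;15 0 0 0.8 0;15 0 0 0.8 0;15 0 0 0.6 0;15 0 0 0.3 0;15 0 0 0 0;15 0 0 0 0"

```text
time: 13.45
tool_pos: [0.5604, 0.0591, 0.0232]
tool_rot: [0.0, 0.933, 0.359, 0.001]
contact_force: [0.8, -0.1, -0.5]
gripper_width: 0.37
```

```bash
python3 -c "
from plan import *
plan([(.5593,.0591,.008,-48)])
cv2.imwrite('pics/t7.png',cv2.resize(manip.grab_frame('side')[170:330,180:370,::-1],None,fx=3,fy=3))
"
```

```text
t 13.45 tcp [0.5604 0.0591 0.0232] psi -48.0 w 31.6 mm F [ 0.8 -0.1 -0.5]
(0.5593, 0.0591, 0.008, -48) turn 0.0 shift [-0.03 -0.02  0.51]
```

View pics/t7.png

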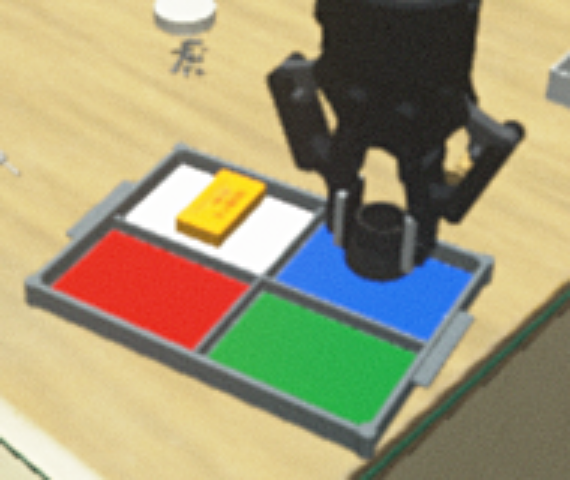

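The packet lies flat in the white bay. The loupe, held upright, is just over the blue bay. I'll lower the last 15 mm, release and rise.

Emit:
drive_tool --commands "15 0 0 0.25 0;15 0 0 0.17 0;15 0 0 0.06 0;15 0 0 0 0;15 0 0 0 0;45 0 0 0 0;45 0 0 0 0;45 0 0 0 0"

```text
time: 14.5
tool_pos: [0.5591, 0.059, 0.0072]
tool_rot: [-0.0, 0.934, 0.359, -0.0]
contact_force: [-0.3, -0.1, 0.6]
gripper_width: 0.526
```

Emit:
drive_tool --commands "50 0 0 -0.3 0;50 0 0 -0.8 0;50 0 0 -1 0;50 0 0 -1 0;40 0 0 0 0;40 0 0 0 0;40 0 0 0 0;40 0 0 0 0"

```text
time: 15.5
tool_pos: [0.5587, 0.0591, 0.0995]
tool_rot: [-0.0, 0.933, 0.359, -0.001]
contact_force: [0.4, -0.3, 0.0]
gripper_width: 0.47
```

```bash
python3 -c "
from plan import *
plan([(.664,.153,.08,-47),(.664,.153,.002,-47),(.664,.153,.095,-47),(.4389,.0843,.095,42),(.4389,.0843,.008,42)])
S=manip.grab_frame('side');B=blob(S,'black',(305,257),16);print(B[0],B[1],plane('side',B[0],.019))
T=manip.grab_frame('top')
cv2.imwrite('pics/t8.png',np.hstack([cv2.resize(S[170:320,200:360,::-1],None,fx=2.5,fy=2.5),cv2.resize(T[90:240,240:400,::-1],None,fx=2.5,fy=2.5)]))
"
```

```text
t 15.50 tcp [0.5587 0.0591 0.0995] psi -48.0 w 40.1 mm F [ 0.4 -0.3  0. ]
(0.664, 0.153, 0.08, -47) turn -1.0 shift [4.7  0.1  0.65]
(0.664, 0.153, 0.002, -47) turn 0.0 shift [0.  0.  2.6]
(0.664, 0.153, 0.095, -47) turn 0.0 shift [ 0.   0.  -3.1]
(0.4389, 0.0843, 0.095, 42) turn -89.0 shift [ 3.32 -7.11 -0.  ]
(0.4389, 0.0843, 0.008, 42) turn 0.0 shift [0.  0.  2.9]
[305.52598753 260.54885655] 240.5 [0.55630026 0.04976195 0.019     ]
```

View pics/t8.png

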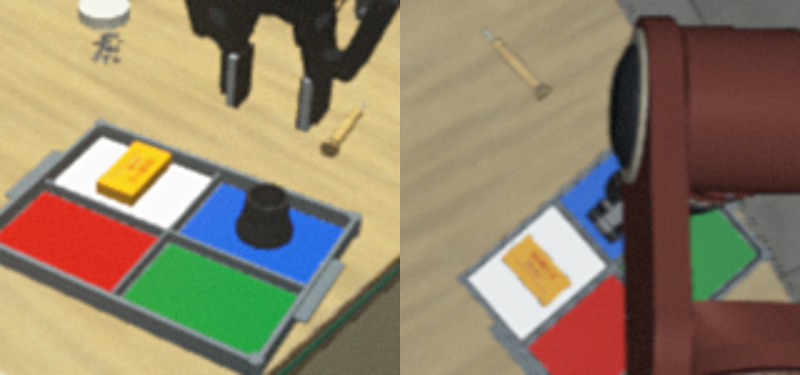

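The loupe stands upright in the blue bay at (265,215). The driver is untouched. Next is the driver.

Emit:
drive_tool --commands "35 0 0 0 -1;35 1 0.02 0 0;35 1 0.02 0 0;35 1 0.02 0 0;35 1 0.02 0 0;35 0.7 0.02 0.3 0;35 0 0 0.35 0;35 0 0 0 0"

```text
time: 16.6
tool_pos: [0.663, 0.1525, 0.0793]
tool_rot: [-0.0, 0.93, 0.367, -0.002]
contact_force: [0.1, -0.2, 0.1]
gripper_width: 0.409
```

```bash
python3 -c "
from plan import *
plan([(.664,.153,.001,-47)])
S=manip.grab_frame('side'); T=manip.grab_frame('top')
cv2.imwrite('pics/t9.png',np.hstack([cv2.resize(S[130:250,270:390,::-1],None,fx=3.3,fy=3.3),cv2.resize(T[70:190,230:350,::-1],None,fx=3.3,fy=3.3)]))
"
```

```text
t 16.60 tcp [0.663  0.1525 0.0793] psi -47.0 w 34.9 mm F [ 0.1 -0.2  0.1]
(0.664, 0.153, 0.001, -47) turn 0.0 shift [0.03 0.01 2.61]
```

View pics/t9.png

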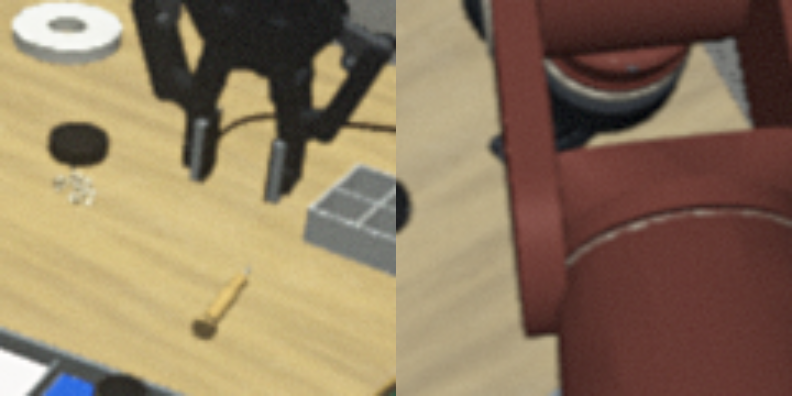

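The jaws (200,170 and 275,190 in the crop) straddle the driver line at (220,303), and the grey box is clear. I'll grip.

Emit:
drive_tool --commands "35 0.03 0 0.8 0;35 0 0 0.8 0;35 0 0 0.6 0;35 0 0 0.3 0;35 0 0 0.08 0;35 0 0 0 0;35 0 0 0 0;0 0 0 0 0"

```text
time: 17.7
tool_pos: [0.6659, 0.1538, 0.0048]
tool_rot: [0.0, 0.93, 0.367, 0.001]
contact_force: [-0.0, -0.8, -0.6]
gripper_width: 0.21
```

Emit:
drive_tool --commands "0 0 0 0 0;0 0 0 0 0;0 0 0 0 0;0 0 0 0 0;0 0 0 -0.4 0;0 0 0 -0.8 0;0 0 0 -1 0;0 0 0 -0.9 0"

```text
time: 18.7
tool_pos: [0.6658, 0.1538, 0.0998]
tool_rot: [0.0, 0.93, 0.367, 0.001]
contact_force: [0.6, 0.4, 0.4]
gripper_width: 0.067
```

```bash
python3 -c "
from plan import *
plan([(.4389,.0843,.095,42),(.4389,.0843,.008,42)])
S=manip.grab_frame('side')
cv2.imwrite('pics/t10.png',cv2.resize(S[130:250,270:390,::-1],None,fx=3.3,fy=3.3))
"
```

```text
t 18.70 tcp [0.6658 0.1538 0.0998] psi -47.0 w 5.7 mm F [0.6 0.4 0.4]
(0.4389, 0.0843, 0.095, 42) turn -89.0 shift [ 3.34 -7.17  0.16]
(0.4389, 0.0843, 0.008, 42) turn 0.0 shift [0.  0.  2.9]
```

View pics/t10.png

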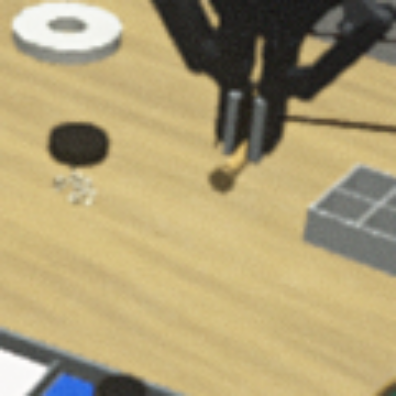

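The driver is held level between the fingers at (240,160), cap towards the camera. I'll turn it by −89° and carry it to the red bay.

Emit:
drive_tool --commands "0 0 0 0 -10.6;0 0 0 0 -10.6;0 0 0 0 -10.6;0 0 0 0 -10.6;0 0 0 0 -10.6;0 0 0 0 -10.6;0 0 0 0 -10.6;0 0 0 0 -10.6"

```text
time: 19.75
tool_pos: [0.6654, 0.1537, 0.0976]
tool_rot: [0.0, 0.437, 0.899, 0.0]
contact_force: [-0.2, -0.1, 0.3]
gripper_width: 0.069
```

Emit:
drive_tool --commands "0 0 0 0 -4.2;0 0.45 -1 0 0;0 0.45 -1 0 0;0 0.45 -1 0 0;0 0.45 -1 0 0;0 0.5 -1 0 0;0 0.5 -1 0 0;0 0.54 -1 0 0"

```text
time: 20.75
tool_pos: [0.4414, 0.0873, 0.0975]
tool_rot: [0.001, 0.406, 0.914, 0.0]
contact_force: [-0.6, 0.2, -0.4]
gripper_width: 0.067
```

```bash
python3 -c "
from plan import *
plan([(.4376,.0858,.06,42),(.4376,.0858,.008,42)])
S=manip.grab_frame('side')
cv2.imwrite('pics/t11.png',cv2.resize(S[150:320,160:360,::-1],None,fx=3,fy=3))
"
```

```text
t 20.75 tcp [0.4414 0.0873 0.0975] psi 42.0 w 5.8 mm F [-0.6  0.2 -0.4]
(0.4376, 0.0858, 0.06, 42) turn 0.0 shift [ 0.05 -0.13  1.25]
(0.4376, 0.0858, 0.008, 42) turn 0.0 shift [0.   0.   1.73]
```

View pics/t11.png

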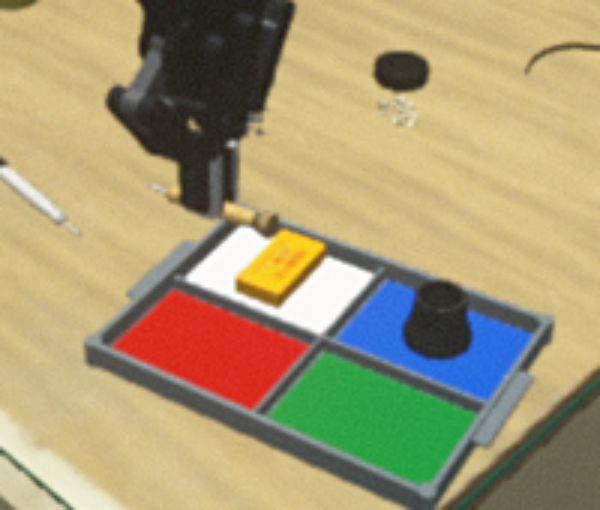

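The driver hangs level, tip (150,187) and cap (268,220), parallel to the red bay's long side. I'll lower it and release.

Emit:
drive_tool --commands "0 0.05 -0.13 0.8 0;0 0 0 0.8 0;0 0 0 0.7 0;0 0 0 0.4 0;0 0 0 0.2 0;0 0 0 0.07 0;0 0 0 0 0;0 0 0 0 0"

```text
time: 21.8
tool_pos: [0.4394, 0.0862, 0.0095]
tool_rot: [0.001, 0.406, 0.914, 0.0]
contact_force: [-3.1, -0.3, 5.6]
gripper_width: 0.07
```

Emit:
drive_tool --commands "25 0 0 0 0;25 0 0 0 0;25 0 0 0 0;25 0 0 -0.3 0;25 0 0 -0.8 0;25 0 0 -1 0;55 0 0 -1 0;55 0 0 0 0"

```text
time: 22.8
tool_pos: [0.4407, 0.0861, 0.1042]
tool_rot: [0.003, 0.406, 0.914, 0.001]
contact_force: [0.8, -0.4, -0.2]
gripper_width: 0.644
```

```bash
python3 -c "
from plan import *
plan([(.6195,.2735,.12,42),(.6195,.2735,.01,42),(.6195,.2735,.12,42),(.505,.0104,.12,-48),(.505,.0104,.017,-48)])
S=manip.grab_frame('side')
cv2.imwrite('pics/t12.png',cv2.resize(S[150:320,160:360,::-1],None,fx=3,fy=3))
"
```

```text
t 22.80 tcp [0.4407 0.0861 0.1042] psi 42.0 w 55.0 mm F [ 0.8 -0.4 -0.2]
(0.6195, 0.2735, 0.12, 42) turn 0.0 shift [ 0.65  8.61 -0.53]
(0.6195, 0.2735, 0.01, 42) turn 0.0 shift [0.   0.   3.67]
(0.6195, 0.2735, 0.12, 42) turn 0.0 shift [ 0.    0.   -3.67]
(0.505, 0.0104, 0.12, -48) turn 90.0 shift [-8.7   3.96 -0.  ]
(0.505, 0.0104, 0.017, -48) turn 0.0 shift [0.   0.   3.43]
```

View pics/t12.png

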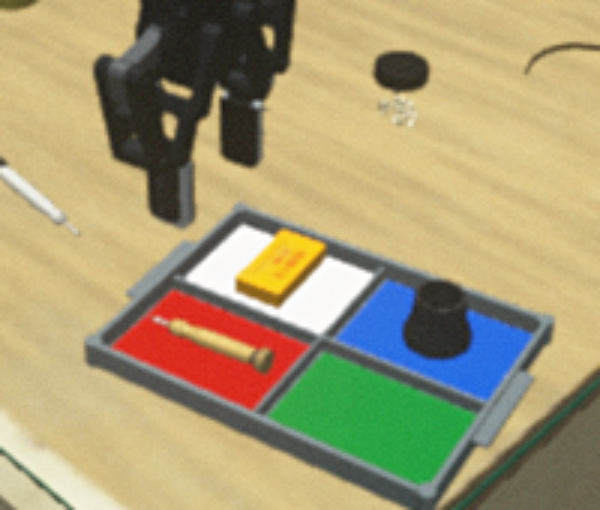

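The driver lies level in the red bay, from (155,320) to (265,358). The packet and loupe have not moved. The jar is next, with the turn done first.

Emit:
drive_tool --commands "60 0 0 -0.5 10.6;60 0 0 0 10.6;60 0 0 0 10.6;60 0 0 0 10.6;60 0 0 0 10.6;60 0 0 0 10.6;60 0 0 0 10.6;60 0 0 0 10.6"

```text
time: 23.85
tool_pos: [0.4372, 0.0859, 0.114]
tool_rot: [-0.001, 0.917, 0.398, -0.001]
contact_force: [0.7, 0.5, -0.2]
gripper_width: 0.701
```

Emit:
drive_tool --commands "60 0 0 0 5.2;60 1 -0.07 0 0;60 1 -0.07 0 0;60 1 -0.07 0 0;60 1 -0.07 0 0;60 1 -0.07 0 0;60 1 -0.07 0 0;60 1 -0.07 0 0"

```text
time: 24.85
tool_pos: [0.584, 0.238, 0.1135]
tool_rot: [-0.0, 0.933, 0.359, -0.002]
contact_force: [-0.9, -0.3, 0.3]
gripper_width: 0.7
```

```bash
python3 -c "
from plan import *
plan([(.6195,.2735,.12,-48),(.6195,.2735,.01,-48)])
S=manip.grab_frame('side'); B=blob(S,'black',(293,173),12);print(B[0],B[1])
T=manip.grab_frame('top'); 
print(plane('side',(293.4,173.4),.0468))"
```

```text
t 24.85 tcp [0.584  0.238  0.1135] psi -48.0 w 59.8 mm F [-0.9 -0.3  0.3]
(0.6195, 0.2735, 0.12, -48) turn 0.0 shift [ 1.67 -0.09 -0.22]
(0.6195, 0.2735, 0.01, -48) turn 0.0 shift [0.   0.   3.67]
[293.34842767 173.30062893] 132.5
[0.62009124 0.27380211 0.0468    ]
```

Emit:
drive_tool --commands "60 1 -0.05 0 0;60 0.6 -0.04 0 0;60 0 0 0.6 0;60 0 0 0.8 0;60 0 0 0.8 0;60 0 0 0.7 0;60 0 0 0.4 0;60 0 0 0.1 0"

```text
time: 25.95
tool_pos: [0.6174, 0.2712, 0.0124]
tool_rot: [-0.0, 0.934, 0.359, -0.001]
contact_force: [0.1, 0.5, -0.4]
gripper_width: 0.703
```

Emit:
drive_tool --commands "60 0 0 0 0;15 0 0 0 0;15 0 0 0 0;15 0 0 0 0;15 0 0 0 0;15 0 0 0 0;15 0 0 -0.3 0;15 0 0 -0.7 0"

```text
time: 26.95
tool_pos: [0.6167, 0.2711, 0.0427]
tool_rot: [-0.0, 0.933, 0.359, -0.002]
contact_force: [0.7, 0.2, -0.9]
gripper_width: 0.411
```

Emit:
drive_tool --commands "15 0 0 -0.9 0;15 0 0 -0.9 0;15 0 0 -0.7 0;15 0 0 0 0;15 -1 0.45 0 0;15 -1 0.45 0 0;15 -1 0.45 0 0;15 -1 0.45 0 0"

```text
time: 27.95
tool_pos: [0.5638, 0.1502, 0.1172]
tool_rot: [-0.0, 0.933, 0.359, -0.001]
contact_force: [-0.0, -0.2, 0.3]
gripper_width: 0.416
```

```bash
python3 -c "
from plan import *
plan([(.505,.0104,.11,-48),(.505,.0104,.017,-48)])
S=manip.grab_frame('side'); 
cv2.imwrite('pics/t13.png',S[:,:,::-1])
h=cv2.cvtColor(S,cv2.COLOR_RGB2HSV)[:,:,2]; print('dark px at old jar place',(h[163:184,283:304]<50).sum())"
```

```text
t 27.95 tcp [0.5638 0.1502 0.1172] psi -48.0 w 35.5 mm F [-0.  -0.2  0.3]
(0.505, 0.0104, 0.11, -48) turn 0.0 shift [-4.57  2.15  0.24]
(0.505, 0.0104, 0.017, -48) turn 0.0 shift [0.  0.  3.1]
dark px at old jar place 63
```

Emit:
drive_tool --commands "15 -1 0.45 0 0;15 -1 0.45 0 0;15 -1 0.45 0 0;15 -1 0.45 0 0;15 -0.6 0.3 0 0;15 0 0 0 0;15 0 0 0.8 0;15 0 0 0.8 0"

```text
time: 29.0
tool_pos: [0.5053, 0.0128, 0.0701]
tool_rot: [-0.0, 0.933, 0.359, 0.0]
contact_force: [0.6, -0.2, -1.2]
gripper_width: 0.41
```

Emit:
drive_tool --commands "15 0 0 0.7 0;15 0 0 0.4 0;15 0 0 0.2 0;15 0 0 0.1 0;15 0 0 0 0;15 0 0 0 0;15 0 0 0 0;15 0 0 0 0"

```text
time: 30.0
tool_pos: [0.5052, 0.012, 0.0291]
tool_rot: [0.0, 0.933, 0.359, 0.0]
contact_force: [-0.4, 0.0, -0.5]
gripper_width: 0.415
```

```bash
python3 -c "
from plan import *
plan([(.505,.0104,.017,-48)])"
```

```text
t 30.00 tcp [0.5052 0.012  0.0291] psi -48.0 w 35.4 mm F [-0.4  0.  -0.5]
(0.505, 0.0104, 0.017, -48) turn 0.0 shift [-0.04  0.03  0.4 ]
```

Emit:
drive_tool --commands "15 0 0 0.2 0;15 0 0 0.12 0;15 0 0 0.04 0;15 0 0 0.04 0;15 0 0 0 0;15 0 0 0 0;15 0 0 0 0;15 0 0 0 0"

```text
time: 31.0
tool_pos: [0.5051, 0.012, 0.0203]
tool_rot: [-0.001, 0.933, 0.359, -0.002]
contact_force: [-13.6, 1.3, 27.3]
gripper_width: 0.414
```

The jar has touched down (27 N at TCP z 0.020). I'll ease off 1–2 mm and release gently.

Emit:
drive_tool --commands "15 0 0 -0.08 0;15 0 0 0 0;40 0 0 0 0;44 0 0 0 0;50 0 0 0 0;50 0 0 0 0;55 0 0 -0.3 0;55 0 0 -0.6 0"

```text
time: 32.0
tool_pos: [0.5045, 0.0121, 0.0465]
tool_rot: [-0.0, 0.933, 0.359, -0.001]
contact_force: [0.4, 0.4, -0.5]
gripper_width: 0.644
```

Emit:
drive_tool --commands "55 0 0 -0.8 0;55 0 0 -1 0;55 0 0 -1 0;55 0 0 -1 0;55 0 0 -1 0;55 0 0 -1 0;55 0 0 0 0;55 0 0 0 0"

```text
time: 33.0
tool_pos: [0.5047, 0.012, 0.2201]
tool_rot: [-0.0, 0.933, 0.359, -0.0]
contact_force: [-0.1, 0.2, -1.4]
gripper_width: 0.64
```

```bash
python3 -c "
from plan import *
plan([])
S=manip.grab_frame('side')
cv2.imwrite('pics/t14.png',cv2.resize(S[140:320,150:360,::-1],None,fx=3.5,fy=3.2))
"
```

```text
t 33.00 tcp [0.5047 0.012  0.2201] psi -48.0 w 54.7 mm F [-0.1  0.2 -1.4]
```

View pics/t14.png

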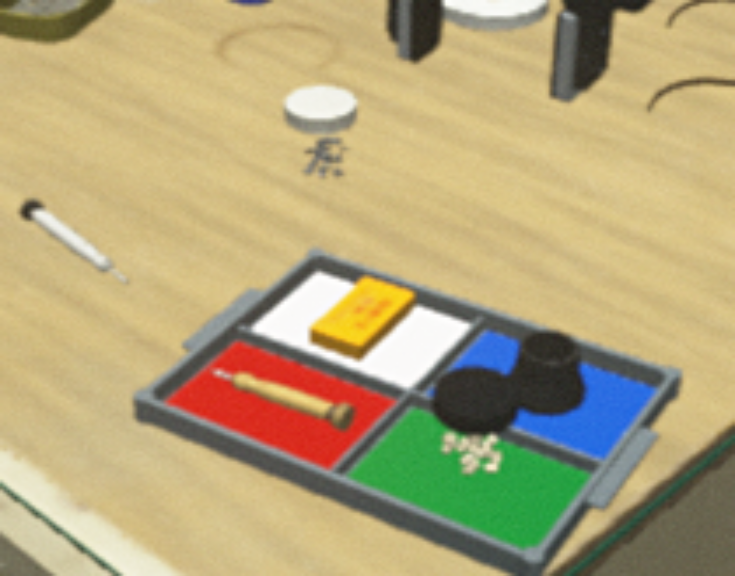

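All four items are in their bays, with the jar's lid level at (476,400) and its contents at (470,452). White jar (320,108) and silver driver look unmoved. I'll move the arm clear so the top camera can confirm the jar's height and upright stance.

Emit:
drive_tool --commands "55 1 -1 0 0;55 1 -1 0 0;55 1 -1 0 0;55 1 -1 0 0;55 1 -1 0 0;55 1 -1 0 0;55 1 -1 0 0;55 1 -1 0 0"

```text
time: 34.05
tool_pos: [0.5217, 0.352, 0.2181]
tool_rot: [0.0, 0.933, 0.359, -0.002]
contact_force: [0.2, 0.3, 0.6]
gripper_width: 0.644
```

Emit:
drive_tool --commands "55 1 -1 0 0;55 1 -1 0 0;55 0 0 0 0;55 0 0 0 0;55 0 0 0 0;55 0 0 0 0;55 0 0 0 0;55 0 0 0 0"

```text
time: 35.05
tool_pos: [0.5271, 0.4355, 0.2204]
tool_rot: [-0.0, 0.934, 0.358, 0.0]
contact_force: [-0.3, -0.4, 0.1]
gripper_width: 0.645
```

Run:
```python
from plan import *
np.set_printoptions(precision=4,suppress=True)
plan([])
T,S=manip.grab_frame("top"),manip.grab_frame("side")
cv2.imwrite("pics/tf.png",T[:,:,::-1]);cv2.imwrite("pics/sf.png",S[:,:,::-1])
C=dict(white=(.493,.133),blue=(.5593,.0591),red=(.4389,.0843),green=(.505,.0104))
b=np.radians(132); ux,uy=np.array([np.cos(b),np.sin(b)]),np.array([-np.sin(b),np.cos(b)])
def rel(p,c): d=p[:2]-np.array(C[c]); return np.array([d@ux,d@uy])*1000
A,B=blob(T,"yellow",(295,198),30),blob(S,"yellow",(253,238),30); p,e=tri(A[0],B[0]); print("packet",p,e,rel(p,"white"),A[1])
p0,M=cam("top"); px=lambda n,P:(lambda q,c:(q[:2]/q[2]*[c["fx"],c["fy"]]+[c["cx"],c["cy"]]).round().astype(int))(cam(n)[1].T@(np.array(P)-cam(n)[0]["xyz"]),cam(n)[0])
a=px("top",(.507,.014,.055)); A=blob(T,"black",tuple(map(int,a)),14); c,r=cv2.minEnclosingCircle(A[3]); 
h=cv2.cvtColor(S,cv2.COLOR_RGB2HSV)
B=blob(S,"black",(286,265),13); x,y,w,hh=cv2.boundingRect(B[3])
p,e=tri(A[0],B[0]); print("jar lid",a,A[0],c,r,A[1],"side",B[0],(x,y,w,hh),p,e,rel(p,"green"))
print("contents at z .010",plane("side",(284.3,281.2),.012),"lid top at z .055",plane("top",c,.055))
a=px("top",(.559,.059,.03)); A=blob(T,"black",tuple(map(int,a)),14); c,r=cv2.minEnclosingCircle(A[3]); print("loupe foot",a,c,r,plane("top",c,.007),rel(plane("top",c,.007),"blue"))
# white jar, silver driver: compare with the first top picture
T0=cv2.imread("pics/top0.png")[:,:,::-1]
for n,(u,v) in dict(wj=(215,184),sd=(234,260)).items():
    k=lambda I:cv2.phaseCorrelate(*[cv2.cvtColor(np.ascontiguousarray(i[v-22:v+22,u-28:u+28]),cv2.COLOR_RGB2GRAY).astype(np.float32) for i in(T0,I)])
    print(n,k(T))
```

```text
t 35.05 tcp [0.5271 0.4355 0.2204] psi -48.0 w 55.1 mm F [-0.3 -0.4  0.1]
packet [0.4936 0.1345 0.0144] 0.0005935018702964151 [ 0.7142 -1.4706] 305.0
jar lid [358 191] [358.1755 191.1579] (358.21429443359375, 191.3095245361328) 8.856019020080566 217.5 side [286.6257 264.6014] (273, 252, 27, 24) [0.508  0.0134 0.0524] 0.0016210907937950674 [ 0.2308 -4.2904]
contents at z .010 [0.5101 0.0213 0.012 ] lid top at z .055 [0.5068 0.0142 0.055 ]
loupe foot [333 165] (330.8488464355469, 165.61627197265625) 8.202926635742188 [0.5609 0.0597 0.007 ] [-0.6535 -1.5968]
wj ((0.010212203459712299, 0.5632991462416115), 0.9671682347191705)
sd ((0.3749016404767431, 0.942059784867979), 0.9408023770650228)
```

Checks agree:
- **Jar:** lid 5.6 mm higher than it was on the table, which is the liner height, and within 5 mm of the bay centre.
- **Packet and loupe:** within 2 mm of their bay centres.
- **Driver:** mid px (230,263), against the red liner centre at (230,266).

I'll hand the job in.

```bash
python3 -c "
from plant import manip
print(manip.job_done())"
```

```text
the job is handed in; nothing more can be done
None
```

All four items are in their bays, and I handed the job in at about 35 s. I moved the packet to white, the loupe to blue, the gold screwdriver to red and the black-lidded jar to green, each on the first grasp.

| Item | Last check |
|---|---|
| Packet | about 2 mm from the white bay's centre (two views), lying flat |
| Loupe | about 2 mm from the blue bay's centre (top view), standing upright |
| Jar | about 4 mm from the green bay's centre; lid 5.6 mm higher than it stood on the worktop, so it is down on the liner; lid level in the side view |
| Gold screwdriver | lying level; about 3 px from the red liner's centre, read by eye in the side view only |
| White-lidded jar, silver screwdriver | shifted less than 1 px (about 2 mm) in the top view |

- **Early touch:** the jar met the liner about 3 mm higher than I expected, pressing with about 27–30 N. I eased off 2 mm before opening the fingers.
- **Disagreement:** a rough reading of the jar's contents fell about 7–8 mm from its lid centre. I put this down to reading the pixel by eye, because the lid-to-contents spacing matched the first picture.
- **Disagreement:** an early side-view estimate put the loupe 9 mm off, but the later clear top view put it about 2 mm off.

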